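# Set the net cups in the cloner and hold the rooting-gel tub open

### The arm

A 6-joint arm with a two-finger parallel gripper is mounted at the origin on the work surface. World frame = base frame: x ahead of the robot, y to its left, z up, the work surface at z = 0. Lengths are in m, angles in rad, forces in N, time in s.
With the tool pointing down it reaches from about 0.325 to 1 m from the base axis. Payload 5.1 kg.
Tool frame: the origin (TCP) lies midway between the tips of the shut fingers; the grasp point (between the pads) lies 19 mm behind it (arm.grip_depth is the distance from the TCP to the grasp point, in m); x points along the fingers, z is the direction in which the jaws open and shut, and the axes are right-handed (so a half turn about x gives the same grasp; the last joint's range is limited). The gripper opens to 85 mm and grips with 20 to 120 N. Pads are 22 mm wide; open, the fingers measure 114 mm over their backs; the gripper's body (76 mm by 85 mm) begins 54 mm behind the grasp point. The pads swing forward as they close: fully open they stand 13 mm farther back than shut.
Start: joints at [1.261, 0.124, 1.65, -0, 1.367, -0.083], TCP at [0.146, 0.633, 0.231] pointing down, gripper open.
Joint ranges: [-2.61, 2.61], [-1.02, 2.33], [0.03, 2.71], [-1.35, 4.49], [0.32, 2.68], [-2.91, 2.91]. Speed limits (rad/s): [2.57, 2.57, 3.14, 3.14, 3.14, 3.14].

### API

Orientations are given as a unit quaternion [w, x, y, z].
In Python, from rig import get_state, optics, ticket, arm gives the robot as it stands.
- The arm moves only by the tool send_rows, never from a script. Its argument "moves" is a list of rows, each an object of numbers: "tx", "ty", "tz": the shift along the world's x, y, z in cm; "rx", "ry", "rz": the turn, a rotation vector about the world's x, y, z in degrees; "hand": the gripper's target within -1 to 1 (fully open at 1, half-way at 0, shut at -1). In form: [{"tx": .., "ty": .., "tz": .., "rx": .., "ry": .., "rz": .., "hand": ..}, ...]. A call has 1 to 12 rows; each row shifts and turns the pose as measured when the row begins; what a row does not reach is not made up. A row lasts 1/10 s, in which the tool goes at most 50 mm and 8.59 degrees, less where a joint would pass 70% of its speed; a pose out of reach is approached as far as the arm can. A call is refused whole if a number of a shift passes 5 or a number of a turn 8.59, either way. A call with a gripper value outside its range is refused whole. The fingers move at their own pace and stop on an object; the grip force is fixed at half the most. Time passes only in rows, so rows that do not move let the fingers close. It gives the time, the measured TCP pose, the force and the opening at its end, in the units of the state.
- get_state(): the state, without advancing time (a new reading comes with each control period).
- optics.capture(name): name is "scene" or "top"; returns the picture (420x560x3 uint8, blue, green, red); there is no depth.
- optics.get_calibration(name): a dict with "fx", "fy", "cx", "cy" (pixels), "rvec" (rotation vector, rad) and "tvec" (3), from world to camera coordinates, as OpenCV has them. Camera axes: x right, y down, z forward; pixel columns grow to the right and rows downward; lengths in m; the calibration is good to about 2 mm. A picture is of the moment at which its call begins. get_calibration takes no time and is no camera call.
- ticket.job_done(): hands the job in, once; it reports no verdict.
The state is a dict: "time_s": time; "joint_pos": joint angles; "joint_velocities": joint speeds; "joint_efforts": joint torques, N m; "position": TCP position; "ee_rot": TCP orientation; "contact_force": force on the tool from outside, world axes, zero at the start; "wrist_torque": the same for the moment, N m; "width": finger opening in m.
Only numpy, scipy, OpenCV 4.12 (cv2) and the standard library are available. Lean on these libraries where they do the work, as an engineer would, in place of code of your own. Each camera call takes 0.05 s, during which the arm holds its last target. There are 200 camera calls.

### The job

Drop one black net cup into each of the two empty holes of the cloner's white lid, so that both stand upright with their rims resting flat on the lid. Then push the red safety cap of the rooting-gel tub down against its spring, twist it anticlockwise while it is down until it comes free, and lift it straight off while the tub stays standing in its rack. Finish while still holding the cap, level with its open side down, straight above the open mouth and about 8 cm clear of it, so that drips fall back into the tub; leave everything else where it is.

Things in the scene. Friction and masses are not known exactly. Their poses are not given: they have to be found in the camera images.
- cup_a_center (a point): Black plastic net cup standing upright on the shelf, empty: 50 mm tall, with a smooth rim band 58 mm across over its top 12 mm and below it a tapered basket, 47 mm across under the band and 34 mm at the foot. 18 g. The point is on its axis half-way up (25 mm above the foot); z is its axis, up. Grip the rim band from outside. It is round, so its yaw does not matter.
- cup_b_center (a point): The other net cup, the same in all ways. Either cup may go in either empty hole.
- cup_a_seat (a point): Point on the first net cup's axis at the underside of its rim band, 13 mm above its centre point and 12 mm below its top edge; it comes level with the lid's top when the cup is seated.
- cup_b_seat (a point): The same point of the other net cup.
- hole_left (a point): Empty round hole, 51 mm across, in the cloner's white lid: the centre of its mouth, level with the lid's flat top, 90 mm above the shelf. The lid is 6 mm thick and the cloner hollow below. Seen from the robot, the left (+y) end of the nearer row of holes; x and y are the cloner's own axes, z is up.
- hole_right (a point): The other empty hole, at the right end of the nearer row, 170 mm from hole_left along the cloner's -y; made the same.
- cloner: Cutting propagator, fixed: black box with a white lid, 200 mm deep (x), 270 mm wide (y), 90 mm tall; origin at the centre of its underside. Six hole places in two rows, 85 mm apart both ways: in the nearer row an empty hole, a low blue blanking plug (8 mm high) in the middle, an empty hole; in the far row three planted cups with cuttings, up to 50 mm above the lid.
- cap_center (a point): Red ribbed push-and-turn safety cap on the tub: 52 mm across, 29 mm tall, 40 g; the point is on its axis half-way up, z is its axis, up. To open: press it straight down 5 to 6 mm, turn it 60 degrees anticlockwise (seen from above) while it is down, then lift straight up. It is free to lift from 45 to 78 degrees, then meets a stop. Clockwise it hardly turns.
- cap_edge (a point): Point on the cap's axis level with the lower edge of its skirt, 14.5 mm below its centre point; with the cap on, 16 mm below the tub's mouth. Fingertips have room beside the cap down to this edge, also when it is pressed: the tub's shoulder is 8 mm below the edge of the unpressed cap.
- cap_liner (a joint): Sprung white disc inside the cap that bears on the tub's rim: how far it is pushed in, in m. 0 when the cap is not pressed; grows as the cap is pushed down. The cap stays locked up to 0.004 and stops at 0.007. The spring needs about 3 N to start, 9.5 N at 0.0055 and 11.5 N at 0.007.
- tub_mouth (a point): Centre of the mouth of the rooting-gel tub, level with its neck's rim, 116 mm above the tub's foot, 122 mm above the shelf; x and y are the tub's own axes, z is up. A white square tub with a green label, 64 mm by 64 mm, about 0.42 kg, loose in a 68 mm square compartment of the bottle rack, whose walls keep it from turning more than a few degrees.
- tub_base (a point): Centre of the underside of the tub. It rests on the rack's floor.
- rack_floor (a point): Plywood bottle rack, screwed down: 80 mm deep (x), 228 mm wide (y), 62 mm tall, three 68 mm square compartments 74 mm apart along its y. The point is the floor's centre in the middle one, 6 mm above the shelf. Tub in one end compartment, blue feed bottle in the other (may be swapped); plant labels in the middle end 76 mm above the shelf.
- feed_bottle: Bystander: square blue bottle with a black screw cap, 60 mm by 60 mm, 136 mm tall, loose in the other end compartment of the rack. Origin at the centre of its underside.
- mug: Bystander: white ceramic mug, 82 mm across, 95 mm tall, far off between the cloner and the rack, its handle away from the robot. Origin at the centre of its underside.
- jar: Bystander: glass jar with a closed metal lid, 72 mm across, 105 mm tall, in front of the cloner. Origin at the centre of its underside.
- trowel: Bystander: orange trowel with a wooden handle, 305 mm long, lying at the left. Origin at its middle, on the shelf.
- secateurs: Bystander: secateurs with red handles, 185 mm long, lying at the right. Origin at the pivot, on the shelf.
Things that resemble listed ones, but are neither listed nor needed, are in the scene too. What is shaped like the part that bears cup_a_center but green is not meant.

How it is judged:
By the outcome, as a careful person would: the job done as asked, in the order asked, and still so for the second after the job is handed in, while the arm keeps its last pose, push and grip.
It also fails if it takes over 69 s, if anything falls off the work surface, if the arm or the gripper's body presses on something with over 40 N, if the wrist force passes 120 N, or if a joint passes its speed limit or range.

## Working session

There is one attempt and no reset: what is moved stays moved. The work goes in short steps, Python scripts to look and compute and a tool call to move; the robot and the scene stay as the last step left them, time stands still between calls to the robot, and variables do not carry over. Pictures are saved under pics/ and viewed, about 8 in all and at most 12, crops included, and the job is handed in when it is done.

Besides the shell and the picture viewer there is one more tool, called after "Request:" as name(argument=value, ...), one argument or row to a line, values as JSON. send_rows: Moves the arm, as the interface text tells. Its arguments: {"type":"object","properties":{"moves":{"type":"array"}},"required":["moves"]}

```bash
ls; mkdir -p pics; python3 - <<'E'
from rig import get_state, optics, ticket, arm
import cv2
for n in("scene","top"):
    im=optics.capture(n); cv2.imwrite(f"pics/{n}0.png",cv2.resize(im,(800,600))); cv2.imwrite(f"pics/raw_{n}0.png",im); print(n,optics.get_calibration(n))
print(get_state()); print([a for a in dir(arm) if a[0]!='_'])
E
```

```text
pics
scene {'fx': 493.9474368011898, 'fy': 493.9474368011898, 'cx': 287.67012143461085, 'cy': 210.0704105180942, 'rvec': array([ 2.47589976,  0.74059478, -0.23603524]), 'tvec': array([-0.48437325, -0.1901394 ,  1.58316377])}
top {'fx': 517.667775771474, 'fy': 517.667775771474, 'cx': 281.2056220830184, 'cy': 213.51907186444186, 'rvec': array([ 2.12438616, -2.16450896,  0.12863242]), 'tvec': array([0.03326192, 0.55139129, 1.72529104])}
{'time_s': 0.1, 'joint_pos': array([ 1.26138481e+00,  1.24447123e-01,  1.65155203e+00, -1.24345984e-05,
        1.36751950e+00, -8.25934426e-02]), 'joint_velocities': array([ 3.78273816e-04,  1.61832810e-04, -2.74647568e-03,  3.06598893e-03,
       -2.59431533e-03, -3.80196002e-05]), 'joint_efforts': array([ 3.15372899e-04, -4.24935579e+01, -3.66650176e+01, -4.10433483e-05,
        3.92082424e-03, -1.21465121e-05]), 'position': array([0.14602621, 0.63280679, 0.23016264]), 'ee_rot': array([ 0.55280662, -0.44058758,  0.55393393,  0.4398234 ]), 'contact_force': array([ 0.17950765, -1.18265417, -0.22931126]), 'wrist_torque': array([-0.02883272,  0.00850438,  0.01333376]), 'width': 0.08534790336674841}
['Unreachable', 'grip_depth']
```

View pics/top0.png

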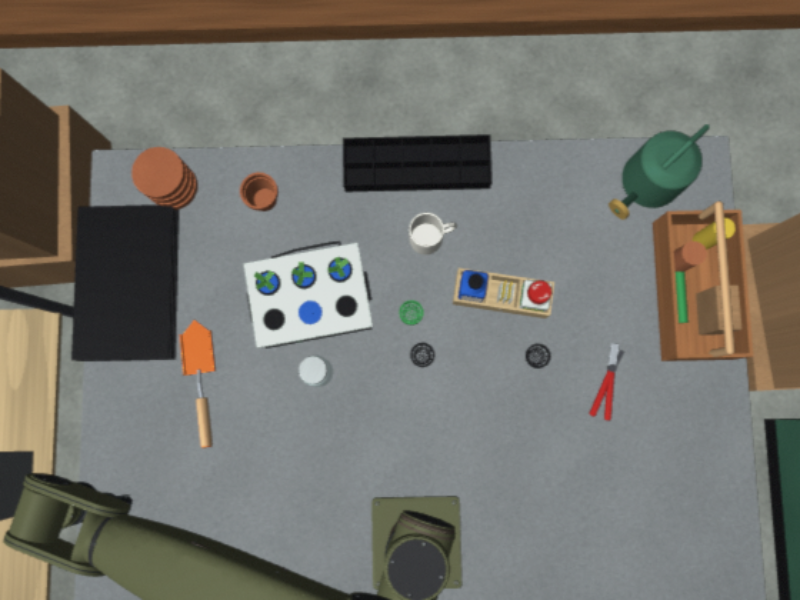

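View pics/scene0.png

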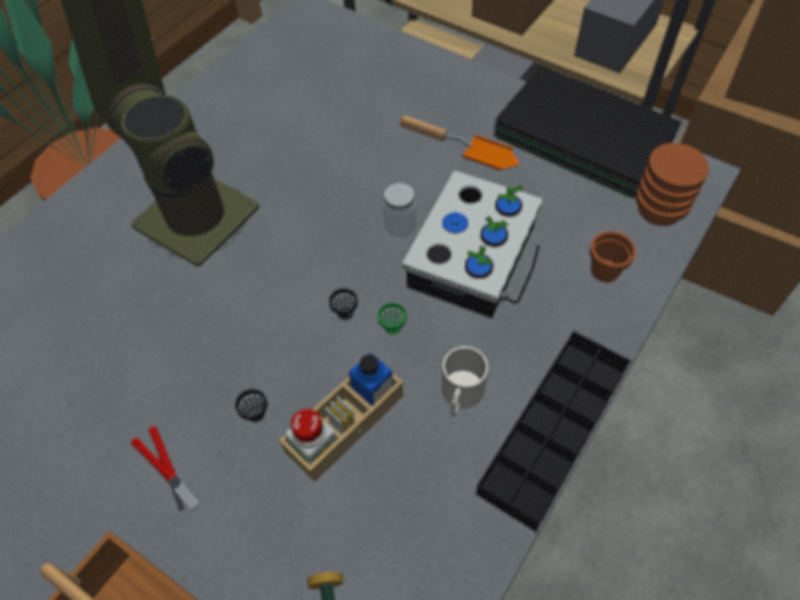

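Top view shows two black cups at (422,355) and (538,356), with a green decoy at (411,313) that is not meant. The empty holes are at (274,319) and (346,306). The red cap is at (540,292), in the rack's right end. Next I'll measure these by segmentation.

```bash
cat > h.py <<'E'
import numpy as np, cv2
from rig import optics, get_state
def cam(n):
    c=optics.get_calibration(n); K=np.array([[c['fx'],0,c['cx']],[0,c['fy'],c['cy']],[0,0,1.]])
    return K,cv2.Rodrigues(c['rvec'])[0],np.array(c['tvec']),c
def back(n,uv,z):
    K,R,t,_=cam(n); d=R.T@np.linalg.solve(K,[*uv,1.]); o=-R.T@t
    return o+d*(z-o[2])/d[2]
def proj(n,P):
    K,R,t,c=cam(n); return cv2.projectPoints(np.array(P,float).reshape(-1,1,3),c['rvec'],c['tvec'],K,None)[0][:,0]
def blob(im,mask,uv,r=16):
    # blob nearest to uv: min-area ellipse of its hull
    cs,_=cv2.findContours(mask.astype(np.uint8),cv2.RETR_EXTERNAL,cv2.CHAIN_APPROX_NONE)
    cs=[c for c in cs if len(c)>8 and np.linalg.norm(c.reshape(-1,2).mean(0)-uv)<r]
    c=max(cs,key=len); return cv2.fitEllipse(cv2.convexHull(c)), cv2.boundingRect(c)
E
python3 - <<'E'
from h import *
for n,pts in dict(top=dict(cupA=(422,355),cupB=(538,356),holeL=(274,319),holeR=(346,306),cap=(540,292)),
                 scene=dict(cupA=(343,300),cupB=(251,402),holeL=(470,194),holeR=(438,254),cap=(306,424))).items():
    im=cv2.imread(f"pics/raw_{n}0.png"); hsv=cv2.cvtColor(im,cv2.COLOR_BGR2HSV); s=0.7
    up=cv2.imread(f"pics/raw_{n}0.png")
    for k,uv in pts.items():
        uv=np.array(uv)*s
        if k=='cap': m=(im[...,2]>110)&(im[...,1]<90)
        elif 'hole' in k: m=im.max(2)<110
        else: m=im.max(2)<75
        z={'cu':.05,'ho':.09,'ca':.135}[k[:2]]
        try:
            e,b=blob(im,m,uv)
            P=back(n,e[0],z); print(n,k,np.round(e[0],1),np.round(e[1],1),b,P.round(4), 'guess',back(n,uv,z).round(3))
        except Exception as x: print(n,k,x)
im=cv2.imread("pics/raw_top0.png")[170:290,160:400]; a=cv2.resize(im,(800,400),interpolation=2)
cv2.imwrite("pics/crop1.png",a)
E
```

```text
top cupA [295.3 247.9] [15.8 16.5] (288, 240, 16, 17) [ 0.4332 -0.0222  0.05  ] guess [ 0.431 -0.023  0.05 ]
top cupB [376.1 248.7] [16.6 16.8] (368, 241, 17, 17) [ 0.4252 -0.292   0.05  ] guess [ 0.424 -0.294  0.05 ]
top holeL [191.4 223.1] [13.9 14.5] (185, 216, 14, 15) [0.5188 0.3196 0.09  ] guess [0.518 0.318 0.09 ]
top holeR [242.  213.8] [14.  14.3] (235, 207, 15, 15) [0.5464 0.1517 0.09  ] guess [0.545 0.151 0.09 ]
top cap [377.5 204.1] [15.3 16.9] (370, 196, 16, 17) [ 0.5632 -0.2883  0.135 ] guess [ 0.562 -0.29   0.135]
scene cupA [240.3 212.1] [20.  21.9] (230, 202, 21, 22) [ 0.4414 -0.0299  0.05  ] guess [ 0.437 -0.024  0.05 ]
scene cupB [175.8 283.4] [21.7 23.4] (165, 272, 22, 24) [ 0.4321 -0.2969  0.05  ] guess [ 0.428 -0.293  0.05 ]
scene holeL [328.7 136.1] [11.4 15.7] (321, 131, 16, 11) [0.5214 0.3161 0.09  ] guess [0.521 0.318 0.09 ]
scene holeR [306.9 177.5] [13.  16.5] (299, 171, 17, 14) [0.5492 0.1492 0.09  ] guess [0.549 0.148 0.09 ]
scene cap [213.8 295. ] [18.9 22. ] (203, 285, 23, 20) [ 0.5668 -0.2906  0.135 ] guess [ 0.57  -0.294  0.135]
```

View pics/crop1.png

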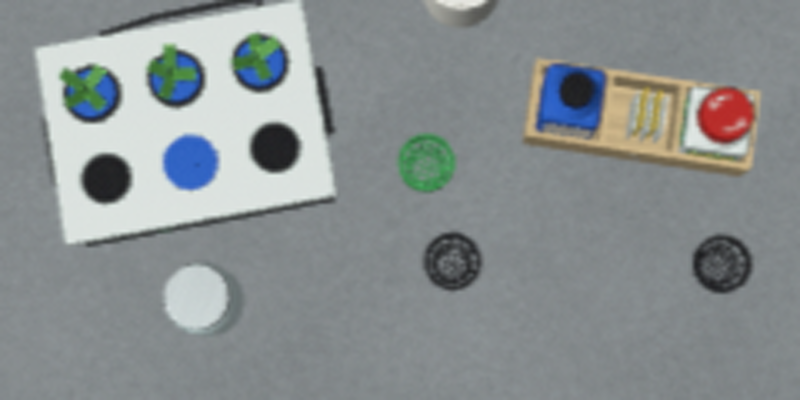

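The green cup at crop (427,163) is the decoy. The black cups at crop (452,261) and (722,263) fit the description. The hole spacing measures 170 mm, as given. Next I'll check the tool axes.

```bash
cat >> h.py <<'E'
from scipy.spatial.transform import Rotation as Ro
def show(target=None):
    s=get_state(); R=Ro.from_quat(s['ee_rot'],scalar_first=True).as_matrix()
    print('t',round(s['time_s'],2),'p',s['position'].round(4),'fingers',R[:,0].round(3),'jaw',R[:,2].round(3),'jawyaw',round(np.degrees(np.arctan2(R[1,2],R[0,2])),1),'w',round(s['width'],4),'F',s['contact_force'].round(1),'j',s['joint_pos'].round(3))
    if target is not None: print('go cm',((np.array(target)-s['position'])*100).round(2))
E
python3 -c "
from h import *
show([.434,-.023,.16])"
```

```text
t 0.1 p [0.146  0.6328 0.2302] fingers [-0.001 -0.002 -1.   ] jaw [ 0.225  0.974 -0.002] jawyaw 77.0 w 0.0853 F [ 0.2 -1.2 -0.2] j [ 1.261  0.124  1.652 -0.     1.368 -0.083]
go cm [ 28.8  -65.58  -7.02]
```

Request:
send_rows(
  moves=[
    {"tx": 1.9, "ty": -4.4, "hand": 1},
    {"tx": 1.9, "ty": -4.4, "hand": 1},
  ],
)

```text
invalid input
```

Request:
send_rows(
  moves=[
    {"tx": 1.9, "ty": -4.4, "tz": 0, "rx": 0, "ry": 0, "rz": 0, "hand": 1},
    {"tx": 1.9, "ty": -4.4, "tz": 0, "rx": 0, "ry": 0, "rz": 0, "hand": 1},
  ],
)

```text
time_s: 0.3
position: [0.1827, 0.5456, 0.2272]
ee_rot: [0.55, -0.442, 0.554, 0.441]
contact_force: [0.1, -0.6, 0.7]
width: 0.0856
```

Request:
send_rows(
  moves=[
    {"tx": 1.9, "ty": -4.4, "tz": 0, "rx": 0, "ry": 0, "rz": 0, "hand": 1},
    {"tx": 1.9, "ty": -4.4, "tz": 0, "rx": 0, "ry": 0, "rz": 0, "hand": 1},
    {"tx": 1.9, "ty": -4.4, "tz": 0, "rx": 0, "ry": 0, "rz": 0, "hand": 1},
    {"tx": 1.9, "ty": -4.4, "tz": 0, "rx": 0, "ry": 0, "rz": 0, "hand": 1},
    {"tx": 1.9, "ty": -4.4, "tz": 0, "rx": 0, "ry": 0, "rz": 0, "hand": 1},
    {"tx": 1.9, "ty": -4.4, "tz": 0, "rx": 0, "ry": 0, "rz": 0, "hand": 1},
    {"tx": 1.9, "ty": -4.4, "tz": 0, "rx": 0, "ry": 0, "rz": 0, "hand": 1},
    {"tx": 1.9, "ty": -4.4, "tz": 0, "rx": 0, "ry": 0, "rz": 0, "hand": 1},
    {"tx": 1.9, "ty": -4.4, "tz": 0, "rx": 0, "ry": 0, "rz": 0, "hand": 1},
    {"tx": 1.9, "ty": -4.4, "tz": 0, "rx": 0, "ry": 0, "rz": 0, "hand": 1},
    {"tx": 1.9, "ty": -4.4, "tz": 0, "rx": 0, "ry": 0, "rz": 0, "hand": 1},
    {"tx": 1.9, "ty": -4.4, "tz": 0, "rx": 0, "ry": 0, "rz": 0, "hand": 1},
  ],
)

```text
time_s: 1.5
position: [0.4112, -0.0053, 0.2216]
ee_rot: [0.548, -0.446, 0.552, 0.442]
contact_force: [0.6, 1.3, 0.2]
width: 0.0852
```

```bash
python3 -c "
from h import *
show([.434,-.023,.10])"
```

```text
t 1.5 p [ 0.4112 -0.0053  0.2216] fingers [-0.    -0.009 -1.   ] jaw [ 0.212  0.977 -0.008] jawyaw 77.8 w 0.0852 F [0.6 1.3 0.2] j [-0.138 -0.437  2.162 -0.009  1.416 -1.494]
go cm [  2.28  -1.77 -12.16]
```

Request:
send_rows(
  moves=[
    {"tx": 2.3, "ty": -1.8, "tz": -2, "rx": 0.5, "ry": 0, "rz": 0, "hand": 1},
    {"tx": 0, "ty": 0, "tz": -4, "rx": 0, "ry": 0, "rz": 0, "hand": 1},
    {"tx": 0, "ty": 0, "tz": -4, "rx": 0, "ry": 0, "rz": 0, "hand": 1},
    {"tx": 0, "ty": 0, "tz": -2, "rx": 0, "ry": 0, "rz": 0, "hand": 1},
    {"tx": 0, "ty": 0, "tz": 0, "rx": 0, "ry": 0, "rz": 0, "hand": 1},
  ],
)

```text
time_s: 2.0
position: [0.4356, -0.0314, 0.0984]
ee_rot: [0.554, -0.441, 0.553, 0.439]
contact_force: [0.6, -0.2, -0.8]
width: 0.0856
```

```bash
python3 -c "
from h import *
show([.434,-.023,.035])
a=optics.capture('scene');b=optics.capture('top')
a=a[150:270,180:320];b=b[190:310,230:370]
cv2.imwrite('pics/c2.png',cv2.resize(np.hstack([a,b]),(800,343),interpolation=2))"
```

```text
t 2.0 p [ 0.4356 -0.0314  0.0984] fingers [ 0.002 -0.001 -1.   ] jaw [ 0.225  0.974 -0.001] jawyaw 77.0 w 0.0856 F [ 0.6 -0.2 -0.8] j [-1.950e-01 -2.460e-01  2.236e+00 -1.000e-03  1.150e+00 -1.538e+00]
go cm [-0.16  0.84 -6.34]
```

View pics/c2.png

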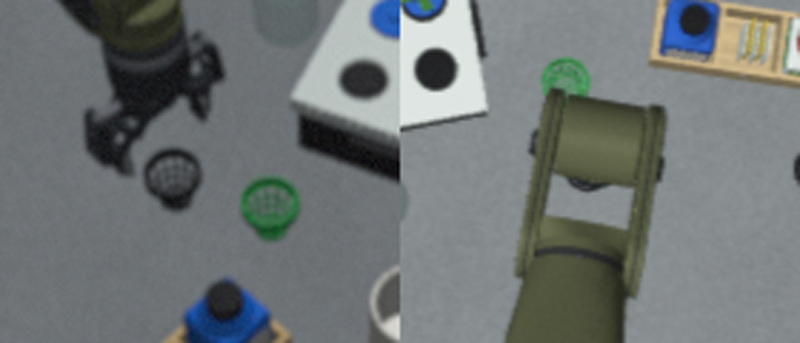

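The gripper is poised above the black cup (left crop, cup at (172,175)), and the green decoy is clear. I'll correct the offset and descend.

Request:
send_rows(
  moves=[
    {"tx": -0.2, "ty": 0.8, "tz": -1, "rx": 0, "ry": 0, "rz": 0, "hand": 1},
    {"tx": 0, "ty": 0, "tz": -2, "rx": 0, "ry": 0, "rz": 0, "hand": 1},
    {"tx": 0, "ty": 0, "tz": -2, "rx": 0, "ry": 0, "rz": 0, "hand": 1},
    {"tx": 0, "ty": 0, "tz": -1.2, "rx": 0, "ry": 0, "rz": 0, "hand": 1},
    {"tx": 0, "ty": 0, "tz": 0, "rx": 0, "ry": 0, "rz": 0, "hand": 1},
  ],
)

```text
time_s: 2.6
position: [0.4413, -0.0218, 0.045]
ee_rot: [0.558, -0.447, 0.547, 0.434]
contact_force: [0.6, 1.0, -0.3]
width: 0.0856
```

```bash
python3 -c "
from h import *
show([.434,-.023,.035])"
```

```text
t 2.6 p [ 0.4413 -0.0218  0.045 ] fingers [ 0.024 -0.004 -1.   ] jaw [0.223 0.975 0.001] jawyaw 77.1 w 0.0856 F [ 0.6  1.  -0.3] j [-0.171 -0.164  2.27  -0.     1.011 -1.517]
go cm [-0.73 -0.12 -1.  ]
```

Request:
send_rows(
  moves=[
    {"tx": -0.7, "ty": -0.1, "tz": -1, "rx": 0, "ry": 1.4, "rz": 0, "hand": 1},
    {"tx": 0, "ty": 0, "tz": 0, "rx": 0, "ry": 0, "rz": 0, "hand": 1},
  ],
)

```text
time_s: 2.8
position: [0.4349, -0.0226, 0.0359]
ee_rot: [0.552, -0.442, 0.554, 0.44]
contact_force: [-0.4, -1.0, -0.2]
width: 0.0853
```

```bash
python3 -c "
from h import *
show([.434,-.023,.035])"
```

```text
t 2.8 p [ 0.4349 -0.0226  0.0359] fingers [ 0.    -0.005 -1.   ] jaw [ 0.222  0.975 -0.005] jawyaw 77.2 w 0.0853 F [-0.4 -1.  -0.2] j [-0.172 -0.148  2.274 -0.005  1.014 -1.517]
go cm [-0.09 -0.04 -0.09]
```

Request:
send_rows(
  moves=[
    {"tx": 0, "ty": 0, "tz": 0, "rx": 0, "ry": 0, "rz": 0, "hand": -1},
    {"tx": 0, "ty": 0, "tz": 0, "rx": 0, "ry": 0, "rz": 0, "hand": -1},
    {"tx": 0, "ty": 0, "tz": 0, "rx": 0, "ry": 0, "rz": 0, "hand": -1},
    {"tx": 0, "ty": 0, "tz": 0, "rx": 0, "ry": 0, "rz": 0, "hand": -1},
    {"tx": 0, "ty": 0, "tz": 0, "rx": 0, "ry": 0, "rz": 0, "hand": -1},
    {"tx": 0, "ty": 0, "tz": 0, "rx": 0, "ry": 0, "rz": 0, "hand": -1},
  ],
)

```text
time_s: 3.4
position: [0.4375, -0.0232, 0.0388]
ee_rot: [0.553, -0.444, 0.552, 0.438]
contact_force: [-0.3, 0.1, -0.5]
width: 0.0554
```

```bash
python3 -c "
from h import *
show([.434,-.023,.035])"
```

```text
t 3.4 p [ 0.4375 -0.0232  0.0388] fingers [ 0.006 -0.006 -1.   ] jaw [ 0.222  0.975 -0.004] jawyaw 77.2 w 0.0554 F [-0.3  0.1 -0.5] j [-0.173 -0.15   2.27  -0.005  1.015 -1.516]
go cm [-0.35  0.02 -0.38]
```

Request:
send_rows(
  moves=[
    {"tx": -0.3, "ty": 0, "tz": 0, "rx": 0, "ry": 0, "rz": 0, "hand": -1},
    {"tx": 0, "ty": 0, "tz": 2, "rx": 0, "ry": 0, "rz": 0, "hand": -1},
    {"tx": 0, "ty": 0, "tz": 4, "rx": 0, "ry": 0, "rz": 0, "hand": -1},
    {"tx": 0, "ty": 0, "tz": 4, "rx": 0, "ry": 0, "rz": 0, "hand": -1},
    {"tx": 0, "ty": 0, "tz": 4, "rx": 0, "ry": 0, "rz": 0, "hand": -1},
    {"tx": 0, "ty": 0, "tz": 0, "rx": 0, "ry": 0, "rz": 0, "hand": -1},
  ],
)

```text
time_s: 4.0
position: [0.4292, -0.0224, 0.1806]
ee_rot: [0.551, -0.442, 0.554, 0.44]
contact_force: [0.2, -0.3, 0.4]
width: 0.0552
```

```bash
python3 -c "
from h import *
show([.5475,.151,.18])
a=optics.capture('scene')
cv2.imwrite('pics/c3.png',cv2.resize(a[110:260,180:330],(600,600),interpolation=2))"
```

```text
t 4.0 p [ 0.4292 -0.0224  0.1806] fingers [-0.002 -0.004 -1.   ] jaw [ 0.222  0.975 -0.005] jawyaw 77.1 w 0.0552 F [ 0.2 -0.3  0.4] j [-0.174 -0.354  2.173 -0.005  1.325 -1.52 ]
go cm [11.83 17.34 -0.06]
```

View pics/c3.png

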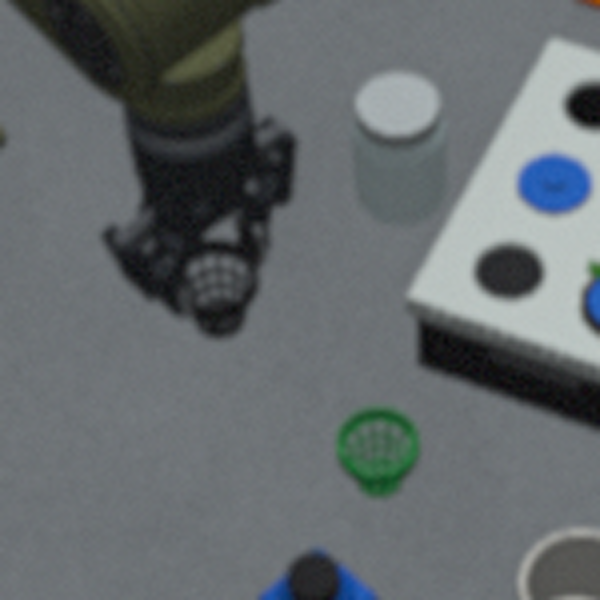

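Request:
send_rows(
  moves=[
    {"tx": 2.5, "ty": 3.6, "tz": 0, "rx": 0, "ry": 0, "rz": 7, "hand": -1},
    {"tx": 2.5, "ty": 3.6, "tz": 0, "rx": 0, "ry": 0, "rz": 7, "hand": -1},
    {"tx": 2.5, "ty": 3.6, "tz": 0, "rx": 0, "ry": 0, "rz": 7, "hand": -1},
    {"tx": 2.2, "ty": 3.3, "tz": 0, "rx": 0, "ry": 0, "rz": 0, "hand": -1},
    {"tx": 0, "ty": 0, "tz": 0, "rx": 0, "ry": 0, "rz": 0, "hand": -1},
  ],
)

```text
time_s: 4.55
position: [0.5228, 0.1224, 0.1693]
ee_rot: [0.455, -0.534, 0.466, 0.539]
contact_force: [-0.4, 0.2, -0.4]
width: 0.0553
```

```bash
python3 -c "
from h import *
P=np.array([.4292,-.0224,.1806])
for dx in(-.006,0,.006):
  print(dx,proj('scene',[P+[dx,0,-.039],P+[dx,0,.011]]).round(1))
show([.5475,.151,.15])
a=optics.capture('scene')
cv2.imwrite('pics/c4.png',cv2.resize(a[70:220,230:380],(600,600),interpolation=2))"
```

```text
-0.006 [[233.3 188.5]
 [231.3 177.3]]
0 [[235.1 189.5]
 [233.1 178.3]]
0.006 [[236.9 190.5]
 [235.  179.4]]
t 4.55 p [0.5228 0.1224 0.1693] fingers [-0.015 -0.008 -1.   ] jaw [-0.152  0.988 -0.006] jawyaw 98.7 w 0.0553 F [-0.4  0.2 -0.4] j [ 0.133 -0.069  1.954 -0.006  1.272 -1.588]
go cm [ 2.47  2.86 -1.93]
```

View pics/c4.png

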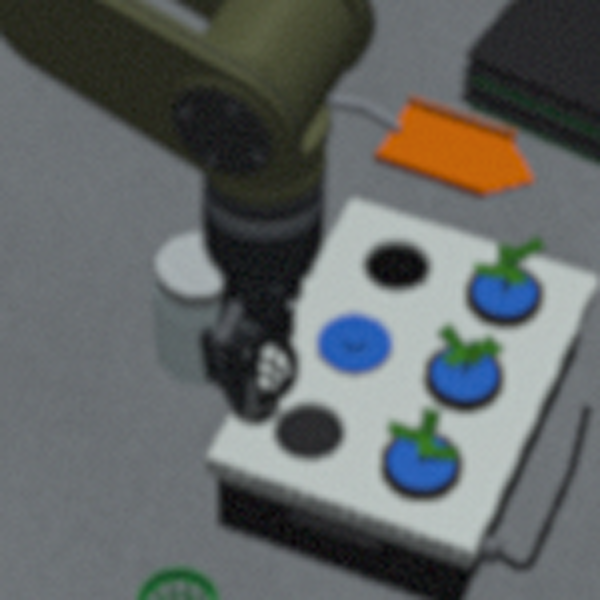

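Request:
send_rows(
  moves=[
    {"tx": 2.5, "ty": 2.9, "tz": -0.5, "rx": 0.5, "ry": -0.9, "rz": 0, "hand": -1},
    {"tx": 0, "ty": 0, "tz": -1, "rx": 0, "ry": 0, "rz": 0, "hand": -1},
    {"tx": 0, "ty": 0, "tz": 0, "rx": 0, "ry": 0, "rz": 0, "hand": -1},
  ],
)

```text
time_s: 4.9
position: [0.5433, 0.1485, 0.1479]
ee_rot: [0.458, -0.534, 0.464, 0.538]
contact_force: [-0.6, -0.0, -0.3]
width: 0.0548
```

```bash
python3 -c "
from h import *
show([.5475,.151,.12])"
```

```text
t 4.9 p [0.5433 0.1485 0.1479] fingers [-0.01  -0.003 -1.   ] jaw [-0.15   0.989 -0.002] jawyaw 98.6 w 0.0548 F [-0.6 -0.  -0.3] j [ 1.720e-01  7.000e-03  1.918e+00 -1.000e-03  1.227e+00 -1.548e+00]
go cm [ 0.42  0.25 -2.79]
```

Request:
send_rows(
  moves=[
    {"tx": 0.4, "ty": 0.2, "tz": -0.8, "rx": 0.2, "ry": -0.6, "rz": 0, "hand": -1},
    {"tx": 0, "ty": 0, "tz": -0.8, "rx": 0, "ry": 0, "rz": 0, "hand": -1},
    {"tx": 0, "ty": 0, "tz": -0.8, "rx": 0, "ry": 0, "rz": 0, "hand": -1},
    {"tx": 0, "ty": 0, "tz": 0, "rx": 0, "ry": 0, "rz": 0, "hand": -1},
  ],
)

```text
time_s: 5.3
position: [0.545, 0.1475, 0.1206]
ee_rot: [0.461, -0.535, 0.462, 0.536]
contact_force: [0.4, -0.4, -0.0]
width: 0.0553
```

```bash
python3 -c "
from h import *
show([.5475,.151,.095])"
```

```text
t 5.3 p [0.545  0.1475 0.1206] fingers [-0.001 -0.    -1.   ] jaw [-0.146  0.989 -0.   ] jawyaw 98.4 w 0.0553 F [ 0.4 -0.4 -0. ] j [ 0.169  0.033  1.94  -0.     1.17  -1.548]
go cm [ 0.25  0.35 -2.56]
```

Request:
send_rows(
  moves=[
    {"tx": 0.3, "ty": 0.4, "tz": -0.6, "rx": 0, "ry": 0, "rz": 0, "hand": -1},
    {"tx": 0, "ty": 0, "tz": -0.6, "rx": 0, "ry": 0, "rz": 0, "hand": -1},
    {"tx": 0, "ty": 0, "tz": -0.3, "rx": 0, "ry": 0, "rz": 0, "hand": -1},
  ],
)

```text
time_s: 5.6
position: [0.5487, 0.1514, 0.1054]
ee_rot: [-0.462, 0.535, -0.462, -0.535]
contact_force: [0.3, -0.1, 0.7]
width: 0.0553
```

```bash
python3 -c "
from h import *
show([.5475,.151,.093])"
```

```text
t 5.6 p [0.5487 0.1514 0.1054] fingers [ 0. -0. -1.] jaw [-0.146  0.989 -0.   ] jawyaw 98.4 w 0.0553 F [ 0.3 -0.1  0.7] j [ 0.175  0.059  1.941 -0.     1.141 -1.542]
go cm [-0.12 -0.04 -1.24]
```

Request:
send_rows(
  moves=[
    {"tx": -0.1, "ty": 0, "tz": -0.4, "rx": 0, "ry": 0, "rz": 0, "hand": -1},
    {"tx": 0, "ty": 0, "tz": -0.4, "rx": 0, "ry": 0, "rz": 0, "hand": -1},
    {"tx": 0, "ty": 0, "tz": -0.2, "rx": 0, "ry": 0, "rz": 0, "hand": -1},
  ],
)

```text
time_s: 5.9
position: [0.5477, 0.1516, 0.0945]
ee_rot: [-0.462, 0.535, -0.462, -0.535]
contact_force: [0.8, 0.9, -0.6]
width: 0.0552
```

```bash
python3 -c "
from h import *
show([.5475,.151,.093])"
```

```text
t 5.9 p [0.5477 0.1516 0.0945] fingers [ 0. -0. -1.] jaw [-0.146  0.989 -0.   ] jawyaw 98.4 w 0.0552 F [ 0.8  0.9 -0.6] j [ 0.176  0.07   1.95  -0.     1.121 -1.541]
go cm [-0.02 -0.06 -0.15]
```

Request:
send_rows(
  moves=[
    {"tx": 0, "ty": 0, "tz": -0.1, "rx": 0, "ry": 0, "rz": 0, "hand": -0.1},
    {"tx": 0, "ty": 0, "tz": 0, "rx": 0, "ry": 0, "rz": 0, "hand": 0.6},
    {"tx": 0, "ty": 0, "tz": 0, "rx": 0, "ry": 0, "rz": 0, "hand": 1},
    {"tx": 0, "ty": 0, "tz": 0, "rx": 0, "ry": 0, "rz": 0, "hand": 1},
    {"tx": 0, "ty": 0, "tz": 1, "rx": 0, "ry": 0, "rz": 0, "hand": 1},
    {"tx": 0, "ty": 0, "tz": 3, "rx": 0, "ry": 0, "rz": 0, "hand": 1},
    {"tx": 0, "ty": 0, "tz": 5, "rx": 0, "ry": 0, "rz": 0, "hand": 1},
    {"tx": -2, "ty": -4, "tz": 2, "rx": 0, "ry": 0, "rz": 0, "hand": 1},
    {"tx": -2, "ty": -4.5, "tz": 0, "rx": 0, "ry": 0, "rz": 0, "hand": 1},
    {"tx": -2, "ty": -4.5, "tz": 0, "rx": 0, "ry": 0, "rz": 0, "hand": 1},
    {"tx": -2, "ty": -4.5, "tz": 0, "rx": 0, "ry": 0, "rz": 0, "hand": 1},
  ],
)

```text
time_s: 7.0
position: [0.4674, -0.0244, 0.2149]
ee_rot: [-0.461, 0.541, -0.457, -0.535]
contact_force: [1.0, -0.8, -0.2]
width: 0.0859
```

```bash
python3 -c "
from h import *
show([.4265,-.292,.20])
a=optics.capture('scene');b=optics.capture('top')
a=a[100:220,270:390];b=b[160:280,160:280]
cv2.imwrite('pics/c5.png',cv2.resize(np.hstack([a,b]),(800,400),interpolation=2))"
```

```text
t 7.0 p [ 0.4674 -0.0244  0.2149] fingers [ 0.01  -0.002 -1.   ] jaw [-0.157  0.988 -0.004] jawyaw 99.0 w 0.0859 F [ 1.  -0.8 -0.2] j [-1.670e-01 -2.900e-01  2.066e+00 -1.000e-03  1.356e+00 -1.895e+00]
go cm [ -4.09 -26.76  -1.49]
```

View pics/c5.png

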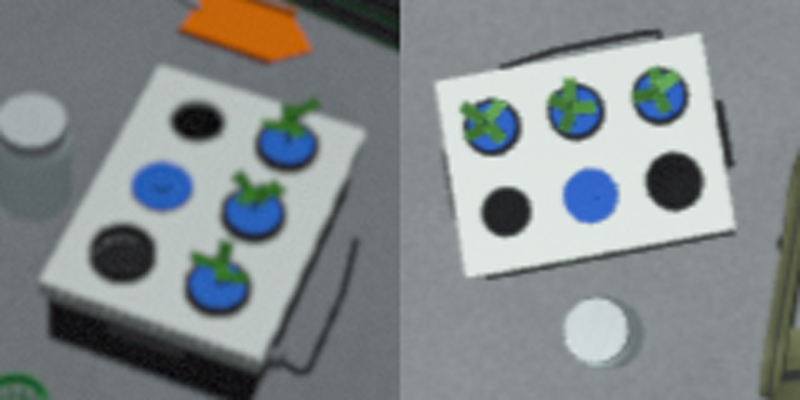

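The first cup sits flat in the right hole (left crop (123,252), right crop (674,181)). On to cup B.

Request:
send_rows(
  moves=[
    {"tx": -0.6, "ty": -4.4, "tz": -0.5, "rx": 0, "ry": 0.6, "rz": -5, "hand": 1},
    {"tx": -0.6, "ty": -4.4, "tz": -0.5, "rx": 0, "ry": 0, "rz": -5, "hand": 1},
    {"tx": -0.6, "ty": -4.4, "tz": -0.5, "rx": 0, "ry": 0, "rz": -5, "hand": 1},
    {"tx": -0.6, "ty": -4.4, "tz": 0, "rx": 0, "ry": 0, "rz": -5, "hand": 1},
    {"tx": -0.6, "ty": -4.4, "tz": 0, "rx": 0, "ry": 0, "rz": 0, "hand": 1},
    {"tx": -0.6, "ty": -3.4, "tz": 0, "rx": 0, "ry": 0, "rz": 0, "hand": 1},
    {"tx": 0, "ty": 0, "tz": 0, "rx": 0, "ry": 0, "rz": 0, "hand": 1},
  ],
)

```text
time_s: 7.8
position: [0.4311, -0.2891, 0.2072]
ee_rot: [0.551, -0.449, 0.549, 0.44]
contact_force: [0.3, -0.2, 0.3]
width: 0.0856
```

```bash
python3 -c "
from h import *
show([.4265,-.292,.10])"
```

```text
t 7.8 p [ 0.4311 -0.2891  0.2072] fingers [ 0.01  -0.008 -1.   ] jaw [ 0.209  0.978 -0.006] jawyaw 77.9 w 0.0856 F [ 0.3 -0.2  0.3] j [-0.694 -0.161  1.972 -0.     1.318 -2.055]
go cm [ -0.46  -0.29 -10.72]
```

Request:
send_rows(
  moves=[
    {"tx": -0.4, "ty": -0.3, "tz": -4, "rx": 0.5, "ry": 0.6, "rz": 0, "hand": 1},
    {"tx": 0, "ty": 0, "tz": -4, "rx": 0, "ry": 0, "rz": 0, "hand": 1},
    {"tx": 0, "ty": 0, "tz": -2, "rx": 0, "ry": 0, "rz": 0, "hand": 1},
    {"tx": 0, "ty": 0, "tz": 0, "rx": 0, "ry": 0, "rz": 0, "hand": 1},
  ],
)

```text
time_s: 8.2
position: [0.4301, -0.2916, 0.1093]
ee_rot: [0.551, -0.447, 0.549, 0.442]
contact_force: [0.8, -0.5, 0.3]
width: 0.0853
```

```bash
python3 -c "
from h import *
show([.4265,-.292,.035])"
```

```text
t 8.2 p [ 0.4301 -0.2916  0.1093] fingers [ 0.006 -0.003 -1.   ] jaw [ 0.209  0.978 -0.001] jawyaw 77.9 w 0.0853 F [ 0.8 -0.5  0.3] j [-7.000e-01 -5.900e-02  2.052e+00  2.000e-03  1.142e+00 -2.061e+00]
go cm [-0.36 -0.04 -7.43]
```

Request:
send_rows(
  moves=[
    {"tx": -0.5, "ty": 0, "tz": -2.5, "rx": 0, "ry": 0.3, "rz": 0, "hand": 1},
    {"tx": -0.2, "ty": 0, "tz": -2.5, "rx": 0, "ry": 0.2, "rz": 0, "hand": 1},
    {"tx": -0.2, "ty": 0, "tz": -2, "rx": 0, "ry": 0.2, "rz": 0, "hand": 1},
    {"tx": 0, "ty": 0, "tz": 0, "rx": 0, "ry": 0, "rz": 0, "hand": 1},
  ],
)

```text
time_s: 8.6
position: [0.426, -0.2906, 0.0443]
ee_rot: [0.548, -0.448, 0.55, 0.443]
contact_force: [-0.6, 0.4, 0.5]
width: 0.0852
```

```bash
python3 -c "
from h import *
show([.4265,-.292,.034])"
```

```text
t 8.6 p [ 0.426  -0.2906  0.0443] fingers [ 0.001 -0.007 -1.   ] jaw [ 0.205  0.979 -0.007] jawyaw 78.2 w 0.0852 F [-0.6  0.4  0.5] j [-0.7    0.023  2.096 -0.006  1.017 -2.061]
go cm [ 0.05 -0.14 -1.03]
```

Request:
send_rows(
  moves=[
    {"tx": 0, "ty": -0.1, "tz": -1.1, "rx": 0.4, "ry": 0, "rz": 0, "hand": 1},
    {"tx": 0, "ty": 0, "tz": 0, "rx": 0, "ry": 0, "rz": 0, "hand": -1},
    {"tx": 0, "ty": 0, "tz": 0, "rx": 0, "ry": 0, "rz": 0, "hand": -1},
    {"tx": 0, "ty": 0, "tz": 0, "rx": 0, "ry": 0, "rz": 0, "hand": -1},
    {"tx": 0, "ty": 0, "tz": 0, "rx": 0, "ry": 0, "rz": 0, "hand": -1},
    {"tx": 0, "ty": 0, "tz": 0, "rx": 0, "ry": 0, "rz": 0, "hand": -1},
    {"tx": 0, "ty": 0, "tz": 0, "rx": 0, "ry": 0, "rz": 0, "hand": -1},
  ],
)

```text
time_s: 9.3
position: [0.4317, -0.2945, 0.0411]
ee_rot: [0.55, -0.451, 0.547, 0.441]
contact_force: [0.1, -0.7, 0.4]
width: 0.0551
```

```bash
python3 -c "
from h import *
show([.4265,-.292,.2])"
```

```text
t 9.3 p [ 0.4317 -0.2945  0.0411] fingers [ 0.012 -0.008 -1.   ] jaw [ 0.204  0.979 -0.005] jawyaw 78.2 w 0.0551 F [ 0.1 -0.7  0.4] j [-7.020e-01  3.700e-02  2.088e+00  2.000e-03  1.002e+00 -2.069e+00]
go cm [-0.52  0.25 15.89]
```

Request:
send_rows(
  moves=[
    {"tx": 0, "ty": 0, "tz": 0, "rx": 0, "ry": 0, "rz": 0, "hand": 1},
    {"tx": 0, "ty": 0, "tz": 0, "rx": 0, "ry": 0, "rz": 0, "hand": 1},
    {"tx": -0.5, "ty": 0.2, "tz": -0.7, "rx": 0.4, "ry": 0.7, "rz": 0, "hand": 1},
    {"tx": -0.1, "ty": 0, "tz": -0.1, "rx": 0, "ry": 0.1, "rz": 0, "hand": 0},
  ],
)

```text
time_s: 9.7
position: [0.425, -0.2922, 0.0324]
ee_rot: [0.548, -0.445, 0.55, 0.447]
contact_force: [-0.3, -0.2, 0.2]
width: 0.0731
```

```bash
python3 -c "
from h import *
show([.4265,-.292,.033])"
```

```text
t 9.7 p [ 0.425  -0.2922  0.0324] fingers [-0.003 -0.    -1.   ] jaw [ 0.204  0.979 -0.001] jawyaw 78.2 w 0.0731 F [-0.3 -0.2  0.2] j [-0.705  0.046  2.096 -0.003  1.002 -2.069]
go cm [0.15 0.02 0.06]
```

Request:
send_rows(
  moves=[
    {"tx": 0, "ty": 0, "tz": 0, "rx": 0, "ry": 0, "rz": 0, "hand": -1},
    {"tx": 0, "ty": 0, "tz": 0, "rx": 0, "ry": 0, "rz": 0, "hand": -1},
    {"tx": 0, "ty": 0, "tz": 0, "rx": 0, "ry": 0, "rz": 0, "hand": -1},
  ],
)

```text
time_s: 10.0
position: [0.4251, -0.2925, 0.0324]
ee_rot: [0.548, -0.445, 0.55, 0.447]
contact_force: [0.2, 0.4, -0.4]
width: 0.0562
```

```bash
python3 -c "
from h import *
show([.4265,-.292,.033])"
```

```text
t 10.0 p [ 0.4251 -0.2925  0.0324] fingers [-0.003 -0.    -1.   ] jaw [ 0.204  0.979 -0.001] jawyaw 78.2 w 0.0562 F [ 0.2  0.4 -0.4] j [-0.705  0.047  2.096 -0.003  1.002 -2.069]
go cm [0.14 0.05 0.06]
```

Request:
send_rows(
  moves=[
    {"tx": 0, "ty": 0, "tz": 2, "rx": 0, "ry": 0, "rz": 0, "hand": -1},
    {"tx": 0, "ty": 0, "tz": 4, "rx": 0, "ry": 0, "rz": 0, "hand": -1},
    {"tx": 0, "ty": 0, "tz": 5, "rx": 0, "ry": 0, "rz": 0, "hand": -1},
    {"tx": 0, "ty": 0, "tz": 5, "rx": 0, "ry": 0, "rz": 0, "hand": -1},
    {"tx": 0.6, "ty": 4, "tz": 1, "rx": 0, "ry": 0, "rz": 5, "hand": -1},
    {"tx": 0.6, "ty": 4, "tz": 0, "rx": 0, "ry": 0, "rz": 5, "hand": -1},
    {"tx": 0.6, "ty": 4, "tz": 0, "rx": 0, "ry": 0, "rz": 5, "hand": -1},
    {"tx": 0.6, "ty": 4, "tz": 0, "rx": 0, "ry": 0, "rz": 5, "hand": -1},
    {"tx": 0.6, "ty": 4, "tz": 0, "rx": 0, "ry": 0, "rz": 0, "hand": -1},
    {"tx": 0.6, "ty": 4, "tz": 0, "rx": 0, "ry": 0, "rz": 0, "hand": -1},
    {"tx": 0.6, "ty": 4, "tz": 0, "rx": 0, "ry": 0, "rz": 0, "hand": -1},
    {"tx": 0.6, "ty": 4, "tz": 0, "rx": 0, "ry": 0, "rz": 0, "hand": -1},
  ],
)

```text
time_s: 11.2
position: [0.4689, 0.0378, 0.2073]
ee_rot: [0.46, -0.534, 0.463, 0.536]
contact_force: [0.5, -0.0, -0.6]
width: 0.0556
```

```bash
python3 -c "
from h import *
show([.52,.318,.2])"
```

```text
t 11.2 p [0.4689 0.0378 0.2073] fingers [-0.005 -0.002 -1.   ] jaw [-0.147  0.989 -0.001] jawyaw 98.4 w 0.0556 F [ 0.5 -0.  -0.6] j [-3.300e-02 -2.680e-01  2.061e+00 -2.000e-03  1.353e+00 -1.751e+00]
go cm [ 5.11 28.02 -0.73]
```

Request:
send_rows(
  moves=[
    {"tx": 0.7, "ty": 4, "tz": 0, "rx": 0, "ry": 0, "rz": 0, "hand": -1},
    {"tx": 0.7, "ty": 4, "tz": 0, "rx": 0, "ry": 0, "rz": 0, "hand": -1},
    {"tx": 0.7, "ty": 4, "tz": 0, "rx": 0, "ry": 0, "rz": 0, "hand": -1},
    {"tx": 0.7, "ty": 4, "tz": 0, "rx": 0, "ry": 0, "rz": 0, "hand": -1},
    {"tx": 0.7, "ty": 4, "tz": 0, "rx": 0, "ry": 0, "rz": 0, "hand": -1},
    {"tx": 0.7, "ty": 4, "tz": -1, "rx": 0, "ry": 0, "rz": 0, "hand": -1},
    {"tx": 0.5, "ty": 2, "tz": -1, "rx": 0, "ry": 0, "rz": 0, "hand": -1},
    {"tx": 0, "ty": 0, "tz": 0, "rx": 0, "ry": 0, "rz": 0, "hand": -1},
  ],
)

```text
time_s: 12.0
position: [0.5138, 0.3138, 0.1843]
ee_rot: [0.458, -0.536, 0.462, 0.538]
contact_force: [0.6, -0.2, 0.0]
width: 0.0558
```

```bash
python3 -c "
from h import *
show([.52,.318,.15])
a=optics.capture('scene')
cv2.imwrite('pics/c6.png',cv2.resize(a[60:180,270:430],(800,600),interpolation=2))"
```

```text
t 12.0 p [0.5138 0.3138 0.1843] fingers [-0.007 -0.002 -1.   ] jaw [-0.154  0.988 -0.001] jawyaw 98.9 w 0.0558 F [ 0.6 -0.2  0. ] j [ 4.590e-01  5.700e-02  1.802e+00  1.000e-03  1.289e+00 -1.267e+00]
go cm [ 0.62  0.42 -3.43]
```

View pics/c6.png

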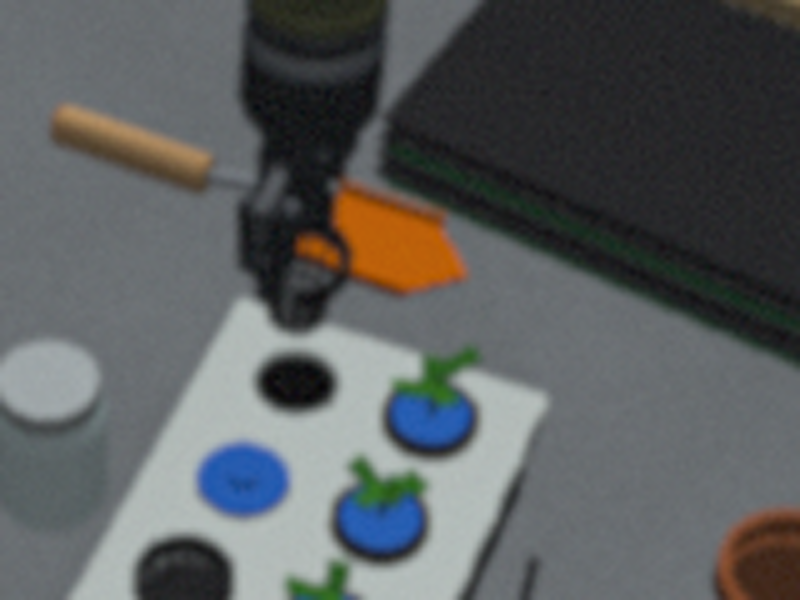

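The cup is held upright above the left hole, which is at (297,381) in the crop. I'll lower it.

Request:
send_rows(
  moves=[
    {"tx": 0.6, "ty": 0.4, "tz": -1.5, "rx": 0, "ry": -0.4, "rz": 0, "hand": -1},
    {"tx": 0, "ty": 0, "tz": -1.5, "rx": 0, "ry": 0, "rz": 0, "hand": -1},
    {"tx": 0, "ty": 0, "tz": 0, "rx": 0, "ry": 0, "rz": 0, "hand": -1},
  ],
)

```text
time_s: 12.35
position: [0.5198, 0.3144, 0.1547]
ee_rot: [-0.46, 0.538, -0.461, -0.536]
contact_force: [-0.7, 0.3, 0.0]
width: 0.0558
```

```bash
python3 -c "
from h import *
show([.52,.318,.12])"
```

```text
t 12.35 p [0.5198 0.3144 0.1547] fingers [ 0.001 -0.003 -1.   ] jaw [-0.152  0.988 -0.004] jawyaw 98.7 w 0.0558 F [-0.7  0.3  0. ] j [ 0.457  0.091  1.818 -0.004  1.233 -1.265]
go cm [ 0.02  0.36 -3.47]
```

Request:
send_rows(
  moves=[
    {"tx": 0, "ty": 0.4, "tz": -1, "rx": 0.2, "ry": 0, "rz": 0, "hand": -1},
    {"tx": 0, "ty": 0, "tz": -1.2, "rx": 0, "ry": 0, "rz": 0, "hand": -1},
    {"tx": 0, "ty": 0, "tz": -1.2, "rx": 0, "ry": 0, "rz": 0, "hand": -1},
    {"tx": 0, "ty": 0, "tz": 0, "rx": 0, "ry": 0, "rz": 0, "hand": -1},
  ],
)

```text
time_s: 12.75
position: [0.5199, 0.3165, 0.1191]
ee_rot: [-0.462, 0.536, -0.461, -0.536]
contact_force: [-0.4, -0.9, -1.2]
width: 0.0558
```

```bash
python3 -c "
from h import *
show([.52,.318,.09])"
```

```text
t 12.75 p [0.5199 0.3165 0.1191] fingers [ 0.002  0.    -1.   ] jaw [-0.149  0.989  0.   ] jawyaw 98.6 w 0.0558 F [-0.4 -0.9 -1.2] j [ 0.459  0.127  1.843 -0.     1.17  -1.262]
go cm [ 0.01  0.15 -2.91]
```

Request:
send_rows(
  moves=[
    {"tx": 0, "ty": 0.15, "tz": -0.8, "rx": 0, "ry": 0, "rz": 0, "hand": -1},
    {"tx": 0, "ty": 0, "tz": -0.8, "rx": 0, "ry": 0, "rz": 0, "hand": -1},
    {"tx": 0, "ty": 0, "tz": -0.4, "rx": 0, "ry": 0, "rz": 0, "hand": -1},
  ],
)

```text
time_s: 13.05
position: [0.52, 0.3184, 0.0984]
ee_rot: [-0.462, 0.536, -0.46, -0.536]
contact_force: [-2.8, -0.5, 2.4]
width: 0.056
```

```bash
python3 -c "
from h import *
show([.52,.318,.089])"
```

```text
t 13.05 p [0.52   0.3184 0.0984] fingers [ 0.002  0.001 -1.   ] jaw [-0.149  0.989  0.001] jawyaw 98.6 w 0.056 F [-2.8 -0.5  2.4] j [ 0.461  0.152  1.853 -0.     1.134 -1.259]
go cm [-0.   -0.04 -0.94]
```

Request:
send_rows(
  moves=[
    {"tx": -0.35, "ty": -0.05, "tz": 0.2, "rx": 0, "ry": 0, "rz": 0, "hand": -1},
    {"tx": 0, "ty": 0, "tz": -0.3, "rx": 0, "ry": 0, "rz": 0, "hand": -1},
    {"tx": 0, "ty": 0, "tz": -0.3, "rx": 0, "ry": 0, "rz": 0, "hand": -1},
  ],
)

```text
time_s: 13.35
position: [0.5165, 0.318, 0.0941]
ee_rot: [-0.462, 0.537, -0.46, -0.536]
contact_force: [-0.6, 0.4, -0.4]
width: 0.0557
```

```bash
python3 -c "
from h import *
show([.52,.318,.089])"
```

```text
t 13.35 p [0.5165 0.318  0.0941] fingers [ 0.003  0.001 -1.   ] jaw [-0.15   0.989  0.001] jawyaw 98.6 w 0.0557 F [-0.6  0.4 -0.4] j [ 0.464  0.15   1.864 -0.     1.125 -1.257]
go cm [ 0.35 -0.   -0.51]
```

Free again; lower the rest, slightly further in -x.

Request:
send_rows(
  moves=[
    {"tx": -0.1, "ty": 0, "tz": -0.3, "rx": 0, "ry": 0, "rz": 0, "hand": -1},
    {"tx": 0, "ty": 0, "tz": -0.2, "rx": 0, "ry": 0, "rz": 0, "hand": -1},
  ],
)

```text
time_s: 13.55
position: [0.5157, 0.3182, 0.089]
ee_rot: [-0.462, 0.537, -0.46, -0.535]
contact_force: [-0.1, -0.5, 0.4]
width: 0.0559
```

```bash
python3 -c "
from h import *
show([.52,.318,.089])"
```

```text
t 13.55 p [0.5157 0.3182 0.089 ] fingers [ 0.004  0.002 -1.   ] jaw [-0.15   0.989  0.001] jawyaw 98.6 w 0.0559 F [-0.1 -0.5  0.4] j [ 0.464  0.154  1.869 -0.     1.115 -1.256]
go cm [ 0.43 -0.02  0.  ]
```

Request:
send_rows(
  moves=[
    {"tx": 0, "ty": 0, "tz": 0, "rx": 0, "ry": 0, "rz": 0, "hand": -0.1},
    {"tx": 0, "ty": 0, "tz": 0, "rx": 0, "ry": 0, "rz": 0, "hand": 0.6},
    {"tx": 0, "ty": 0, "tz": 0, "rx": 0, "ry": 0, "rz": 0, "hand": 1},
    {"tx": 0, "ty": 0, "tz": 0, "rx": 0, "ry": 0, "rz": 0, "hand": 1},
    {"tx": 0, "ty": 0, "tz": 1, "rx": 0, "ry": 0, "rz": 0, "hand": 1},
    {"tx": 0, "ty": 0, "tz": 3, "rx": 0, "ry": 0, "rz": 0, "hand": 1},
    {"tx": 0, "ty": 0, "tz": 5, "rx": 0, "ry": 0, "rz": 0, "hand": 1},
    {"tx": 0, "ty": 0, "tz": 4, "rx": 0, "ry": 0, "rz": 0, "hand": 1},
    {"tx": -1, "ty": -4.5, "tz": 0, "rx": 0, "ry": 0, "rz": -8, "hand": 1},
    {"tx": -1, "ty": -4.5, "tz": 0, "rx": 0, "ry": 0, "rz": -8, "hand": 1},
    {"tx": -1, "ty": -4.5, "tz": 0, "rx": 0, "ry": 0, "rz": -8, "hand": 1},
    {"tx": -1, "ty": -4.5, "tz": 0, "rx": 0, "ry": 0, "rz": -8, "hand": 1},
  ],
)

```text
time_s: 14.75
position: [0.4751, 0.137, 0.2318]
ee_rot: [0.598, -0.387, 0.589, 0.383]
contact_force: [1.0, -0.2, 0.2]
width: 0.0858
```

Request:
send_rows(
  moves=[
    {"tx": 0, "ty": -4.5, "tz": 0, "rx": 0, "ry": 0, "rz": -8, "hand": 1},
    {"tx": 0, "ty": -4.5, "tz": 0, "rx": 0, "ry": 0, "rz": -8, "hand": 1},
  ],
)

```text
time_s: 14.95
position: [0.474, 0.0441, 0.2347]
ee_rot: [0.648, -0.299, 0.637, 0.292]
contact_force: [1.3, -0.3, 0.5]
width: 0.0856
```

```bash
python3 -c "
from h import *
show([.565,-.29,.24])
a=optics.capture('scene');b=optics.capture('top')
cv2.imwrite('pics/raw_top1.png',b)
a=a[100:220,270:390];b=b[160:280,160:280]
cv2.imwrite('pics/c7.png',cv2.resize(np.hstack([a,b]),(800,400),interpolation=2))"
```

```text
t 14.95 p [0.474  0.0441 0.2347] fingers [ 0.018 -0.002 -1.   ] jaw [0.652 0.758 0.01 ] jawyaw 49.3 w 0.0856 F [ 1.3 -0.3  0.5] j [-1.900e-02 -2.890e-01  2.032e+00 -2.000e-03  1.380e+00 -8.790e-01]
go cm [  9.1  -33.41   0.53]
```

View pics/c7.png

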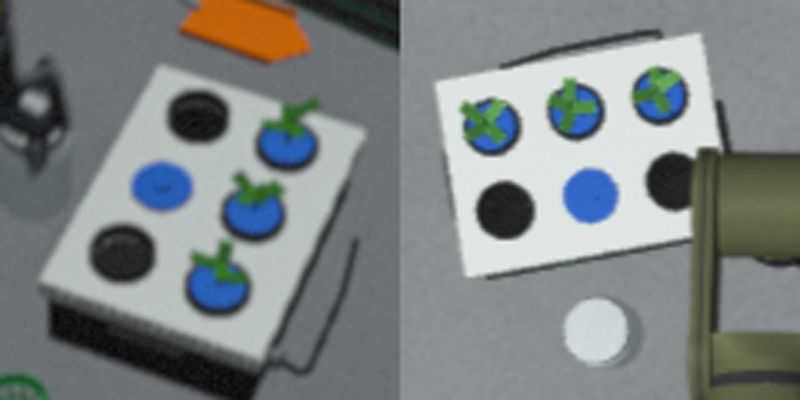

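Both cups are seated flat (left crop (199,116) and (123,252)). I'll refine the cap position with a cylinder fit and head there.

```bash
python3 - <<'E'
from h import *
from scipy.optimize import least_squares
a=np.linspace(0,2*np.pi,60)
def sil(n,x,y):
    P=[[x+.026*np.cos(t),y+.026*np.sin(t),z] for z in(.106,.135) for t in a]
    h=cv2.convexHull(proj(n,P).astype(np.float32)); M=cv2.moments(h); return np.array([M['m10'],M['m01']])/M['m00'],M['m00']
for n,uv in dict(top=(377.5,204),scene=(213.8,295)).items():
    im=cv2.imread(f"pics/raw_{n}0.png").astype(int)
    m=((im[...,2]>90)&(im[...,2]-im[...,1]>50)&(im[...,2]-im[...,0]>50)).astype(np.uint8)
    cs,_=cv2.findContours(m,0,1); c=min(cs,key=lambda c:np.linalg.norm(c.reshape(-1,2).mean(0)-uv) if len(c)>8 else 1e9)
    M=cv2.moments(cv2.convexHull(c)); o=np.array([M['m10'],M['m01']])/M['m00']
    r=least_squares(lambda p:sil(n,*p)[0]-o,[.565,-.29],x_scale=.01,diff_step=1e-3)
    print(n,o.round(1),M['m00'],sil(n,*r.x)[1].round(0),r.x.round(4))
E
```

```text
Traceback (most recent call last):
AttributeError: 'float' object has no attribute 'round'
```

Request:
send_rows(
  moves=[
    {"tx": 1, "ty": -4.2, "tz": 0.3, "rx": 0, "ry": 1, "rz": -7, "hand": 1},
    {"tx": 1, "ty": -4.2, "tz": 0, "rx": 0, "ry": 0, "rz": -7, "hand": 1},
    {"tx": 1, "ty": -4.2, "tz": 0, "rx": 0, "ry": 0, "rz": -7, "hand": 1},
    {"tx": 1, "ty": -4.2, "tz": 0, "rx": 0, "ry": 0, "rz": -7, "hand": 1},
    {"tx": 1, "ty": -4.2, "tz": 0, "rx": 0, "ry": 0, "rz": -7, "hand": 1},
    {"tx": 1, "ty": -4.2, "tz": 0, "rx": 0, "ry": 0, "rz": -7, "hand": 1},
    {"tx": 1.5, "ty": -4, "tz": 0, "rx": 0, "ry": 0, "rz": 0, "hand": 1},
    {"tx": 1.5, "ty": -2, "tz": 0, "rx": 0, "ry": 0, "rz": 0, "hand": 1},
    {"tx": 0, "ty": 0, "tz": 0, "rx": 0, "ry": 0, "rz": 0, "hand": 1},
  ],
)

```text
time_s: 15.95
position: [0.5693, -0.2791, 0.2462]
ee_rot: [0.709, -0.04, 0.703, 0.035]
contact_force: [-0.5, 0.1, 0.3]
width: 0.0856
```

```bash
python3 -c "
from h import *
show([.565,-.29,.2])"
```

```text
t 15.95 p [ 0.5693 -0.2791  0.2462] fingers [ 0.01  -0.007 -1.   ] jaw [0.994 0.105 0.009] jawyaw 6.0 w 0.0856 F [-0.5  0.1  0.3] j [-5.400e-01  7.300e-02  1.680e+00 -1.000e-03  1.377e+00 -6.450e-01]
go cm [-0.43 -1.09 -4.62]
```

```bash
python3 - <<'E'
from h import *
from scipy.optimize import least_squares
a=np.linspace(0,2*np.pi,60)
def sil(n,x,y):
    P=[[x+.026*np.cos(t),y+.026*np.sin(t),z] for z in(.106,.135) for t in a]
    h=cv2.convexHull(proj(n,P).astype(np.float32)); M=cv2.moments(h); return np.array([M['m10'],M['m01']])/M['m00'],M['m00']
for n,uv in dict(top=(377.5,204),scene=(213.8,295)).items():
    im=cv2.imread(f"pics/raw_{n}0.png").astype(int)
    m=((im[...,2]>90)&(im[...,2]-im[...,1]>50)&(im[...,2]-im[...,0]>50)).astype(np.uint8)
    cs,_=cv2.findContours(m,0,1); c=min(cs,key=lambda c:np.linalg.norm(c.reshape(-1,2).mean(0)-uv) if len(c)>8 else 1e9)
    M=cv2.moments(cv2.convexHull(c)); o=np.array([M['m10'],M['m01']])/M['m00']
    r=least_squares(lambda p:sil(n,*p)[0]-o,[.565,-.29],x_scale=.01,diff_step=1e-3)
    print(n,o.round(1),M['m00'],round(sil(n,*r.x)[1]),r.x.round(4))
E
```

```text
top [377.3 204.1] 196.5 233 [ 0.5652 -0.2899]
scene [214.  295.5] 314.5 460 [ 0.5625 -0.2877]
```

Request:
send_rows(
  moves=[
    {"tx": -0.4, "ty": -1.1, "tz": -2, "rx": 0.4, "ry": 0.6, "rz": 0, "hand": 1},
    {"tx": 0, "ty": 0, "tz": -3, "rx": 0, "ry": 0, "rz": 0, "hand": 1},
    {"tx": 0, "ty": 0, "tz": -2.5, "rx": 0, "ry": 0, "rz": 0, "hand": 1},
    {"tx": 0, "ty": 0, "tz": 0, "rx": 0, "ry": 0, "rz": 0, "hand": 1},
  ],
)

```text
time_s: 16.35
position: [0.5644, -0.288, 0.1675]
ee_rot: [0.705, -0.038, 0.707, 0.039]
contact_force: [-0.1, -0.3, -0.9]
width: 0.0855
```

```bash
python3 -c "
from h import *
show([.565,-.29,.105])
a=optics.capture('scene')
cv2.imwrite('pics/c8.png',cv2.resize(a[220:360,140:280],(600,600),interpolation=2))"
```

```text
t 16.35 p [ 0.5644 -0.288   0.1675] fingers [-0.002  0.001 -1.   ] jaw [ 0.994  0.11  -0.002] jawyaw 6.3 w 0.0855 F [-0.1 -0.3 -0.9] j [-0.557  0.136  1.746  0.     1.261 -0.667]
go cm [ 0.06 -0.2  -6.25]
```

View pics/c8.png

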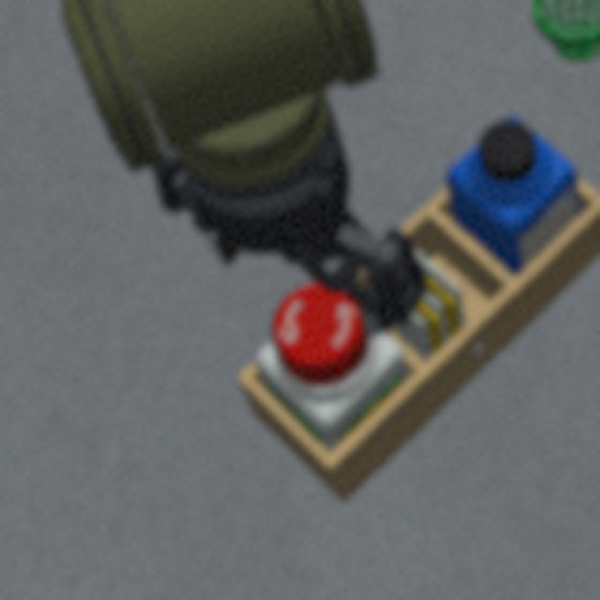

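The red cap (crop (320,335)) is under the gripper. I'll descend.

Request:
send_rows(
  moves=[
    {"tx": 0.1, "ty": -0.2, "tz": -2, "rx": 0, "ry": 0, "rz": 0, "hand": 1},
    {"tx": 0, "ty": 0, "tz": -2, "rx": 0, "ry": 0, "rz": 0, "hand": 1},
    {"tx": 0, "ty": 0, "tz": -1.5, "rx": 0, "ry": 0, "rz": 0, "hand": 1},
    {"tx": 0, "ty": 0, "tz": 0, "rx": 0, "ry": 0, "rz": 0, "hand": 1},
  ],
)

```text
time_s: 16.8
position: [0.5682, -0.2897, 0.1186]
ee_rot: [0.708, -0.042, 0.704, 0.039]
contact_force: [-1.2, 0.2, -0.1]
width: 0.0854
```

```bash
python3 -c "
from h import *
show([.565,-.29,.105])"
```

```text
t 16.8 p [ 0.5682 -0.2897  0.1186] fingers [ 0.007 -0.004 -1.   ] jaw [0.993 0.114 0.007] jawyaw 6.5 w 0.0854 F [-1.2  0.2 -0.1] j [-0.556  0.185  1.779  0.     1.17  -0.67 ]
go cm [-0.32 -0.03 -1.36]
```

Request:
send_rows(
  moves=[
    {"tx": -0.3, "ty": 0, "tz": -1.3, "rx": 0.2, "ry": 0.4, "rz": 0, "hand": 1},
    {"tx": 0, "ty": 0, "tz": 0, "rx": 0, "ry": 0, "rz": 0, "hand": 1},
  ],
)

```text
time_s: 17.0
position: [0.566, -0.2899, 0.1068]
ee_rot: [0.707, -0.041, 0.705, 0.04]
contact_force: [-0.5, 0.2, -0.6]
width: 0.0851
```

```bash
python3 -c "
from h import *
show([.565,-.29,.105])"
```

```text
t 17.0 p [ 0.566  -0.2899  0.1068] fingers [ 0.002 -0.002 -1.   ] jaw [0.993 0.115 0.002] jawyaw 6.6 w 0.0851 F [-0.5  0.2 -0.6] j [-0.558  0.196  1.787 -0.     1.156 -0.672]
go cm [-0.1  -0.01 -0.18]
```

Request:
send_rows(
  moves=[
    {"tx": -0.1, "ty": 0, "tz": -0.2, "rx": 0, "ry": 0, "rz": 0, "hand": 0.2},
    {"tx": 0, "ty": 0, "tz": 0, "rx": 0, "ry": 0, "rz": 0, "hand": -1},
    {"tx": 0, "ty": 0, "tz": 0, "rx": 0, "ry": 0, "rz": 0, "hand": -1},
    {"tx": 0, "ty": 0, "tz": 0, "rx": 0, "ry": 0, "rz": 0, "hand": -1},
    {"tx": 0, "ty": 0, "tz": 0, "rx": 0, "ry": 0, "rz": 0, "hand": -1},
  ],
)

```text
time_s: 17.5
position: [0.5656, -0.2906, 0.1073]
ee_rot: [0.707, -0.042, 0.705, 0.039]
contact_force: [-0.2, 0.2, -0.5]
width: 0.05
```

```bash
python3 -c "
from h import *
show([.565,-.29,.099])"
```

```text
t 17.5 p [ 0.5656 -0.2906  0.1073] fingers [ 0.004 -0.003 -1.   ] jaw [0.993 0.114 0.003] jawyaw 6.6 w 0.05 F [-0.2  0.2 -0.5] j [-5.590e-01  1.940e-01  1.788e+00 -1.000e-03  1.154e+00 -6.730e-01]
go cm [-0.06  0.06 -0.83]
```

Request:
send_rows(
  moves=[
    {"tx": 0, "ty": 0, "tz": -0.3, "rx": 0.2, "ry": 0.2, "rz": 0, "hand": -1},
    {"tx": 0, "ty": 0, "tz": -0.3, "rx": 0, "ry": 0, "rz": 0, "hand": -1},
  ],
)

```text
time_s: 17.7
position: [0.5664, -0.2909, 0.1035]
ee_rot: [0.707, -0.041, 0.705, 0.04]
contact_force: [-2.4, 2.0, 7.2]
width: 0.0497
```

```bash
python3 -c "
from h import *
show([.565,-.29,.1015])"
```

```text
t 17.7 p [ 0.5664 -0.2909  0.1035] fingers [ 0.002 -0.    -1.   ] jaw [0.993 0.114 0.002] jawyaw 6.6 w 0.0497 F [-2.4  2.   7.2] j [-5.590e-01  2.020e-01  1.786e+00  1.000e-03  1.152e+00 -6.740e-01]
go cm [-0.14  0.09 -0.2 ]
```

Request:
send_rows(
  moves=[
    {"tx": -0.05, "ty": 0.05, "tz": -0.35, "rx": 0, "ry": 0, "rz": 0, "hand": -1},
    {"tx": 0, "ty": 0, "tz": -0.2, "rx": 0, "ry": 0, "rz": 0, "hand": -1},
  ],
)

```text
time_s: 17.9
position: [0.5668, -0.2911, 0.1015]
ee_rot: [0.707, -0.041, 0.705, 0.04]
contact_force: [-4.6, 2.9, 9.9]
width: 0.0499
```

```bash
python3 -c "
from h import *
show([.565,-.29,.1015])"
```

```text
t 17.9 p [ 0.5668 -0.2911  0.1015] fingers [ 0.003 -0.001 -1.   ] jaw [0.993 0.115 0.003] jawyaw 6.6 w 0.0499 F [-4.6  2.9  9.9] j [-5.590e-01  2.040e-01  1.787e+00  1.000e-03  1.147e+00 -6.740e-01]
go cm [-0.18  0.11 -0.  ]
```

Request:
send_rows(
  moves=[
    {"tx": -0.15, "ty": 0.1, "tz": -0.25, "rx": 0, "ry": 0, "rz": 5, "hand": -1},
    {"tx": -0.1, "ty": 0.05, "tz": -0.25, "rx": 0, "ry": 0, "rz": 5, "hand": -1},
    {"tx": -0.1, "ty": 0.05, "tz": -0.25, "rx": 0, "ry": 0, "rz": 5, "hand": -1},
  ],
)

```text
time_s: 18.2
position: [0.5661, -0.2911, 0.1012]
ee_rot: [0.697, -0.138, 0.691, 0.133]
contact_force: [-2.7, 2.0, 9.8]
width: 0.0503
```

```bash
python3 -c "
from h import *
show([.565,-.29,.1015]); print(get_state()['wrist_torque'])"
```

```text
t 18.2 p [ 0.5661 -0.2911  0.1012] fingers [ 0.01  -0.004 -1.   ] jaw [0.927 0.376 0.007] jawyaw 22.1 w 0.0503 F [-2.7  2.   9.8] j [-0.56   0.199  1.794  0.002  1.138 -0.946]
go cm [-0.11  0.11  0.03]
[ 0.37752726  0.60603023 -0.08978277]
```

Request:
send_rows(
  moves=[
    {"tx": -0.1, "ty": 0.07, "tz": -0.25, "rx": 0.2, "ry": 0.5, "rz": 6, "hand": -1},
    {"tx": -0.1, "ty": 0.07, "tz": -0.25, "rx": 0, "ry": 0.1, "rz": 6, "hand": -1},
    {"tx": -0.1, "ty": 0.07, "tz": -0.25, "rx": 0, "ry": 0.1, "rz": 6, "hand": -1},
  ],
)

```text
time_s: 18.5
position: [0.5662, -0.291, 0.1014]
ee_rot: [0.664, -0.248, 0.662, 0.245]
contact_force: [-4.8, 1.6, 10.0]
width: 0.0503
```

```bash
python3 -c "
from h import *
show([.565,-.29,.1015]); print(get_state()['wrist_torque'])"
```

```text
t 18.5 p [ 0.5662 -0.291   0.1014] fingers [ 0.005 -0.003 -1.   ] jaw [0.757 0.653 0.001] jawyaw 40.8 w 0.0503 F [-4.8  1.6 10. ] j [-0.559  0.202  1.79  -0.     1.144 -1.27 ]
go cm [-0.12  0.1   0.01]
[ 0.27223955  0.69189446 -0.13698266]
```

Request:
send_rows(
  moves=[
    {"tx": -0.1, "ty": 0.07, "tz": -0.25, "rx": 0.1, "ry": 0.3, "rz": 6, "hand": -1},
    {"tx": -0.1, "ty": 0.07, "tz": -0.25, "rx": 0, "ry": 0.1, "rz": 6, "hand": -1},
    {"tx": -0.1, "ty": 0.07, "tz": -0.25, "rx": 0, "ry": 0.1, "rz": 6, "hand": -1},
    {"tx": -0.1, "ty": 0.07, "tz": -0.25, "rx": 0, "ry": 0.1, "rz": 6, "hand": -1},
    {"tx": -0.1, "ty": 0.07, "tz": -0.25, "rx": 0, "ry": 0.1, "rz": 5, "hand": -1},
  ],
)

```text
time_s: 19.0
position: [0.5657, -0.291, 0.1014]
ee_rot: [0.576, -0.413, 0.576, 0.407]
contact_force: [-3.7, -0.2, 9.1]
width: 0.0503
```

```bash
python3 -c "
from h import *
show([.565,-.29,.1015]); print(get_state()['wrist_torque'])"
```

```text
t 19.0 p [ 0.5657 -0.291   0.1014] fingers [ 0.004 -0.007 -1.   ] jaw [ 0.327  0.945 -0.006] jawyaw 70.9 w 0.0503 F [-3.7 -0.2  9.1] j [-0.558  0.2    1.792 -0.004  1.142 -1.793]
go cm [-0.07  0.1   0.01]
[ 0.33792271  0.57303111 -0.09311387]
```

Request:
send_rows(
  moves=[
    {"tx": -0.1, "ty": 0.05, "tz": 0.4, "rx": 0.3, "ry": 0.2, "rz": 0, "hand": -1},
    {"tx": 0, "ty": 0, "tz": 0.4, "rx": 0, "ry": 0, "rz": 0, "hand": -1},
    {"tx": 0, "ty": 0, "tz": 0.4, "rx": 0, "ry": 0, "rz": 0, "hand": -1},
  ],
)

```text
time_s: 19.3
position: [0.5653, -0.291, 0.1145]
ee_rot: [0.576, -0.412, 0.576, 0.409]
contact_force: [-0.7, -0.7, -1.0]
width: 0.0501
```

```bash
python3 -c "
from h import *
show([.565,-.29,.2033]); print(get_state()['wrist_torque'])"
```

```text
t 19.3 p [ 0.5653 -0.291   0.1145] fingers [ 0.002 -0.003 -1.   ] jaw [ 0.327  0.945 -0.002] jawyaw 70.9 w 0.0501 F [-0.7 -0.7 -1. ] j [-5.590e-01  1.880e-01  1.783e+00 -1.000e-03  1.168e+00 -1.797e+00]
go cm [-0.03  0.1   8.88]
[ 0.00080686  0.0366657  -0.01092787]
```

The cap is free (only about -1 N on the tool). I'll raise it straight up.

Request:
send_rows(
  moves=[
    {"tx": 0, "ty": 0, "tz": 1, "rx": 0, "ry": 0, "rz": 0, "hand": -1},
    {"tx": 0, "ty": 0, "tz": 1, "rx": 0, "ry": 0, "rz": 0, "hand": -1},
    {"tx": 0, "ty": 0, "tz": 1.5, "rx": 0, "ry": 0, "rz": 0, "hand": -1},
    {"tx": 0, "ty": 0, "tz": 2, "rx": 0, "ry": 0, "rz": 0, "hand": -1},
    {"tx": 0, "ty": 0, "tz": 2, "rx": 0, "ry": 0, "rz": 0, "hand": -1},
    {"tx": 0, "ty": 0, "tz": 1, "rx": 0, "ry": 0, "rz": 0, "hand": -1},
    {"tx": 0, "ty": 0, "tz": 0, "rx": 0, "ry": 0, "rz": 0, "hand": -1},
  ],
)

```text
time_s: 20.0
position: [0.5657, -0.2909, 0.2071]
ee_rot: [0.577, -0.412, 0.575, 0.408]
contact_force: [0.0, -0.1, -0.9]
width: 0.0501
```

```bash
python3 -c "
from h import *
show([.5655,-.2908,.2033])"
```

```text
t 20.0 p [ 0.5657 -0.2909  0.2071] fingers [ 0.005 -0.004 -1.   ] jaw [ 0.327  0.945 -0.002] jawyaw 70.9 w 0.0501 F [ 0.  -0.1 -0.9] j [-5.590e-01  1.060e-01  1.711e+00 -1.000e-03  1.319e+00 -1.796e+00]
go cm [-0.02  0.01 -0.38]
```

Request:
send_rows(
  moves=[
    {"tx": 0, "ty": 0, "tz": -0.4, "rx": 0.2, "ry": 0.3, "rz": 0, "hand": -1},
    {"tx": 0, "ty": 0, "tz": 0, "rx": 0, "ry": 0, "rz": 0, "hand": -1},
    {"tx": 0, "ty": 0, "tz": 0, "rx": 0, "ry": 0, "rz": 0, "hand": -1},
  ],
)

```text
time_s: 20.3
position: [0.5651, -0.2905, 0.2013]
ee_rot: [0.575, -0.409, 0.577, 0.411]
contact_force: [0.6, -0.1, -0.7]
width: 0.05
```

```bash
python3 -c "
from h import *
show([.5655,-.2908,.2033])
a=optics.capture('scene')
cv2.imwrite('pics/c9.png',cv2.resize(a[60:380,130:450],(600,600),interpolation=2))"
```

```text
t 20.3 p [ 0.5651 -0.2905  0.2013] fingers [-0.003  0.001 -1.   ] jaw [ 0.327  0.945 -0.   ] jawyaw 70.9 w 0.05 F [ 0.6 -0.1 -0.7] j [-5.590e-01  1.140e-01  1.712e+00 -1.000e-03  1.318e+00 -1.796e+00]
go cm [ 0.04 -0.03  0.2 ]
```

View pics/c9.png

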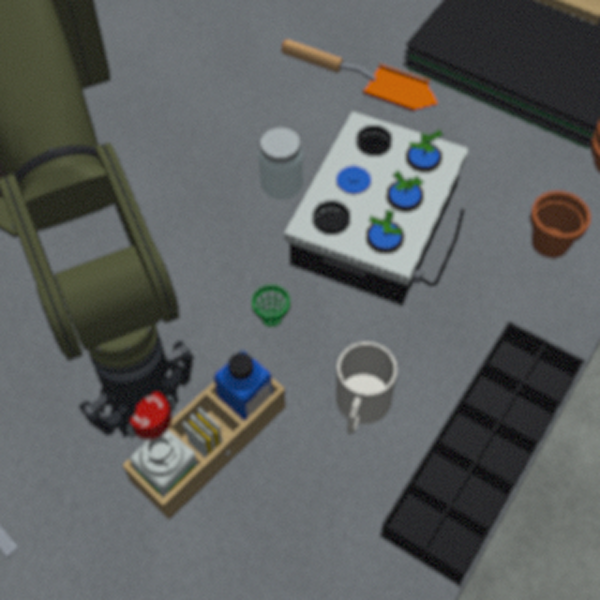

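The picture shows the cap (150,413) held above the tub's open mouth (162,452). The tub is standing in its rack, and both cups sit in the lid at (374,140) and (331,217).

```bash
python3 -c "
from rig import ticket
print(ticket.job_done())
from h import show
show()"
```

```text
the job is handed in; nothing more can be done
None
the job is handed in; nothing more can be done
```

The job is done and handed in at about 20.4 s of the 69 s allowed; no verdict came back.

- **Cups:** One black net cup is in each empty hole, with the rims looking flat on the lid in both camera views. The first attempt at the left hole touched its edge with about 3 N. I shifted 4 mm and it went in freely.
- **Cap:** I pressed it down with about 10 N (roughly 6 mm) and turned it 64° anticlockwise while it was down. It lifted off with only about its own weight on the tool, and the tub stayed standing in its rack.
- **Final pose:** The tool is about 0.2° off vertical. It is within about 1 mm of the point where I gripped the cap. The cap's edge is about 7.8 cm above the tub's mouth, worked out from the tool height, not measured on the picture.
- **Disagreements:** The two cameras differed by 2–4 mm on the holes and cap and up to 11 mm on the cups, where I went mainly by the top view. I regripped the second cup once because the arm had drifted a few millimetres while the fingers closed. I couldn't read the state again after handing in.

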